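# Lock the test fixture and hold the probe on the red pad

### The arm

A 6-joint arm with a two-finger parallel gripper is mounted at the origin on a cart in front of the work surface, level with it; the furniture and walls round the work are solid. World frame = base frame: x ahead of the robot, y to its left, z up, the work surface at z = 0. Lengths are in mm, angles in degrees, forces in N, time in s.
With the tool pointing down it reaches from about 350 to 850 mm from the base axis. Payload 8.1 kg.
Tool frame: the origin (TCP) lies where the fingers leave the gripper's body, on its centre line; the fingertips stand 73 mm ahead of it and the grasp point (between the pads) lies 54 mm ahead of it; z points along the fingers, y is the line along which they close (so a half turn about z gives the same grasp; the last joint's range is limited). The gripper opens to 85 mm and grips with 20 to 120 N. Pads are 22 mm wide; open, the fingers measure 114 mm over their backs; the gripper's body (76 mm by 85 mm) begins 54 mm behind the grasp point. The pads swing forward as they close: fully open they stand 13 mm farther back than shut.
Start: joints at [-4.893, 7.471, 85.268, -0, 87.261, -4.893], TCP at [600.005, 0.022, 303.892] pointing down, gripper open.
Joint ranges: [-169.43, 169.43], [-51.17, 129.36], [1.28, 143.12], [-76.62, 256.62], [0, 156.53], [-152.29, 152.29]. Speed limits (degrees/s): [136.94, 136.94, 159.86, 180, 180, 180].

### API

Orientations are given as [roll, pitch, yaw] about the fixed x, y, z axes, in that order (R = Rz(yaw) Ry(pitch) Rx(roll)).
In Python, from bench import sense, optics, r gives the robot as it stands.
- The arm moves only by the tool servo_tool, never from a script. Its argument "plan" is a list that holds one entry, the list of rows, each a list of 5 numbers: the shift along the world's x, y, z in m, then the turn about the world's z in degrees, then the finger opening in m, from 0 to 0.0854. A call has 1 to 10 rows; each row shifts and turns the commanded pose from where the row before left it; what a row does not reach is not made up. A row lasts 1/10 s, in which the tool goes at most 50 mm and 8.59 degrees, less where a joint would pass 70% of its speed; a pose out of reach is approached as far as the arm can. A call is refused whole if a number of a shift passes 0.05 or a number of a turn 8.59, either way. A call with a gripper value outside its range is refused whole. The fingers move at their own pace and stop on an object; "force" is the grip in N (left out, the last holds). Time passes only in rows, so rows that do not move let the fingers close. It gives the time, the measured TCP pose, the force, the opening and the grip force at its end, in the units of the state.
- sense(): the state, without advancing time (a new reading comes with each control period).
- optics.snapshot(name): name is "scene" or "side" or "wrist"; returns a dict with "frame" (400x640x3 uint8, blue, green, red), "fx", "fy", "cx", "cy" (pixels), "cam_to_world" (4x4, takes a point from camera to world coordinates). Camera axes: x right, y down, z forward; pixel columns grow to the right and rows downward; lengths in mm; the calibration is good to about 2 mm. A picture is of the moment at which its call begins. There is no depth.
- r.hand_in(): hands the job in; it is judged then, once.
The state is a dict: "time": time; "joint_pos": joint angles; "qd": joint speeds; "joint_efforts": joint torques, N m; "tool_pos": TCP position; "tcp_rot": TCP orientation; "ft_force": force on the tool from outside, world axes, zero at the start; "wrist_torque": the same for the moment, N m; "finger_gap": finger opening in mm; "grip_force": force on a finger pad.
Only numpy, scipy, OpenCV 4.12 (cv2) and the standard library are available. Lean on these libraries where they do the work, as an engineer would, in place of code of your own. Each camera call takes 0.05 s, during which the arm holds its last target. There are 200 camera calls.

### The job

First slide the fixture's barrel bolt fully home into its brass keeper. Then take the red test probe out of its block and press its spring tip lightly on the middle of the brass pad with the red ring, the probe square to the sloping face and the tip pushed about half way in, without ever touching the other two pads or disturbing the things around. Finish like that: still holding the probe steady on the pad, not letting go.

Things in the scene. Friction and masses are not known exactly. Their poses are not given: they have to be found in the camera images.
- fixture: test fixture, fixed to the bench: grey base plate 150 (x) x 200 (y) x 12 mm, carrying the sloping black terminal carrier on its far (+x) half and the barrel bolt on its near (-x) half. Origin: centre of the base's underside, on the bench. It stands turned by up to 0.35 rad about z, its x axis roughly away from the robot.
- carrier: sloping black plate of the fixture, 65 x 150 x 10 mm, its face tilted 0.262 rad (15 degrees) towards the robot. Origin: centre of its upper face, in the fixture's frame at [0.035, 0, 0.042] m. Its z axis is the outward normal of the face, its y axis that of the fixture.
- bolt (a joint): travel of the barrel bolt in m along the fixture's +y: 0 drawn back, 0.040 fully home through the keeper (a hard stop). It starts at 0 to 0.008, slides with about 2 N friction and stays where it is left. Rod 10 mm thick, its axis 24 mm above the bench.
- bolt_knob (a point): upright black knob on the bolt, a cylinder 16 mm across, from 46 to 80 mm above the bench; this point is on its axis 64 mm above the bench and moves with the bolt. In the fixture's frame it is at [-0.045, -0.030 + bolt value, 0.064] m. The guides and the brass keeper (38 mm high, at [-0.045, 0.060] m) beside it stay below the knob.
- pad_red: rigid flat brass pad, 16 mm across, in a red ring 28 mm across, on the carrier. Origin: centre of the brass face, 2 mm above the carrier's face. Its axes are the fixture's (level); its face looks along the carrier's z. The three pads stand in a row at 45 mm spacing along the fixture's y, through the carrier's centre; which colour is where varies.
- pad_yellow: the same brass pad with a yellow ring: not to be touched
- pad_blue: the same brass pad with a blue ring: not to be touched
- stand: grey block 60 x 60 x 70 mm, fixed to the bench, with a 13 mm upright through hole in the middle in which the probe stands. Origin: centre of its underside, on the bench.
- probe: red round test probe, about 60 g, upright in the block. Origin: on its axis at the underside of its black flange (26 mm across, 6 mm thick), which rests on the block's top; z towards the handle's end. Red handle 17 mm across up to 90 mm above the origin; steel shank 9 mm across down to 48 mm and thin spring tip to 60 mm below it. Lift it 60 mm straight up to leave the block.
- plunger (a joint): how far the probe's spring tip is pushed in, in m: 0 free, 0.008 fully in (hard stop). It takes 1 N to start moving and 0.5 N more for each mm: 3 N at half way (0.004), 5 N at the end.
- probe_tip (a point): end of the brass spring tip, 4 mm thick, on the probe's axis, 60 mm below the probe's origin when free (less by the plunger's value)
- torch: small black torch standing upright, 34 x 34 x 106 mm, loose; origin at the centre of its underside. Bystander.
- blue_tape: roll of blue tape lying flat, 63 mm across, 18 mm high, loose; origin at the centre of its underside. Bystander.
- loose_breaker: grey miniature circuit breaker, 92 x 18 x 78 mm, standing loose; origin at the centre of its underside. Bystander.
Not all that is in view belongs to the job. Of the things that look like the probe, the middle-sized one is meant.

How it is judged:
By the outcome, as a careful person would: the job done as asked, in the order asked, and still so for the second after the job is handed in, while the arm keeps its last pose, push and grip.
It also fails if it takes over 51 s, if anything falls off the work surface, if the arm or the gripper's body presses on something with over 40 N, if the wrist force passes 120 N, or if a joint passes its speed limit or range.

## Working session

There is one attempt and no reset: what is moved stays moved. The work goes in short steps, Python scripts to look and compute and a tool call to move; the robot and the scene stay as the last step left them, time stands still between calls to the robot, and variables do not carry over. Pictures are saved under pics/ and viewed, at most 10 in all, crops included, and the job is handed in when it is done.

Besides the shell and the picture viewer there is one more tool, called by a JSON object that holds its "api" and its "payload", one argument or row to a line. servo_tool: Moves the arm, as the interface text tells. Its arguments: {"type":"object","properties":{"plan":{"type":"array"},"force":{"type":"number"}},"required":["plan"]}

```bash
ls; mkdir -p pics; cat > h.py <<'E'
import numpy as np, cv2
from bench import sense, optics, r
def snap(n,f=None):
    s=optics.snapshot(n)
    if f: cv2.imwrite('pics/'+f,s['frame'])
    return s
def ray(s,u,v):
    T=np.array(s['cam_to_world']); d=T[:3,:3]@np.array([(u-s['cx'])/s['fx'],(v-s['cy'])/s['fy'],1.]); return T[:3,3],d
def onz(s,u,v,z):
    o,d=ray(s,u,v); return o+d*(z-o[2])/d[2]
def two(s1,p1,s2,p2):
    (a,d),(b,e)=ray(s1,*p1),ray(s2,*p2)
    t=np.linalg.lstsq(np.c_[d,-e],b-a,rcond=None)[0]; p,q=a+d*t[0],b+e*t[1]
    return (p+q)/2,np.linalg.norm(p-q)
def proj(s,P):
    T=np.linalg.inv(np.array(s['cam_to_world'])); c=T[:3,:3]@np.array(P,float)+T[:3,3]
    return s['fx']*c[0]/c[2]+s['cx'], s['fy']*c[1]/c[2]+s['cy']
E
python3 - <<'E'
from h import *
import pickle
S={n:snap(n,n+'0.png') for n in('scene','side','wrist')}
pickle.dump(S,open('S0.pkl','wb'))
for n in S: print(n,np.array(S[n]['cam_to_world']).round(2).tolist(),S[n]['fx'])
print(sense())
E
```

```text
pics
scene [[-0.84, -0.34, 0.43, 122.78], [-0.54, 0.5, -0.67, 955.06], [0.01, -0.8, -0.6, 710.97], [0.0, 0.0, 0.0, 1.0]] 511.25493923557417
side [[0.94, -0.21, 0.28, 334.35], [-0.35, -0.52, 0.78, -388.85], [-0.02, -0.83, -0.56, 572.14], [0.0, 0.0, 0.0, 1.0]] 401.2274235341308
wrist [[1.0, 0.0, -0.0, 599.49], [0.0, -0.95, -0.32, 83.1], [-0.0, 0.32, -0.95, 374.24], [0.0, 0.0, 0.0, 1.0]] 341.2439990200881
{'time': 0.15, 'joint_pos': array([-4.89307731e+00,  7.50592921e+00,  8.53166469e+01, -1.15591370e-03,
        8.72632819e+01, -4.89176217e+00]), 'qd': array([-0.12216906, -0.12933941, -0.11840418, -0.05567673, -0.06015928,
        0.04443378]), 'joint_efforts': array([ 1.01583330e-03, -5.70061326e+01, -5.01160097e+01, -1.39109225e-04,
        9.69119486e-03, -7.10949371e-05]), 'tool_pos': array([5.99661714e+02, 4.52068853e-02, 3.03061116e+02]), 'tcp_rot': array([-1.79914356e+02, -6.17111648e-03,  8.99987363e+01]), 'ft_force': array([-0.23521571,  0.49170224, -0.06647353]), 'wrist_torque': array([-0.00301746, -0.04961428, -0.02696708]), 'grip_force': 0.0, 'finger_gap': 85.4458970405868}
```

View pics/scene0.png

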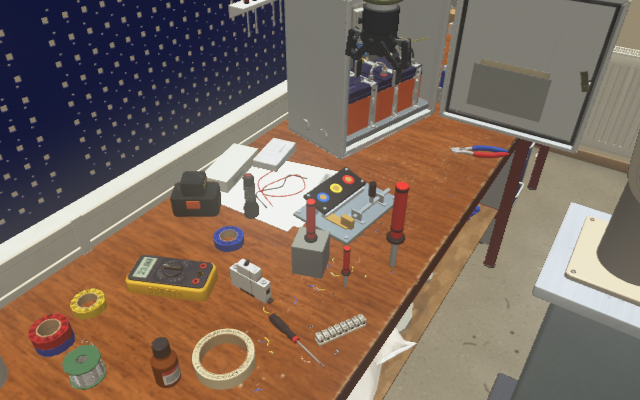

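View pics/side0.png

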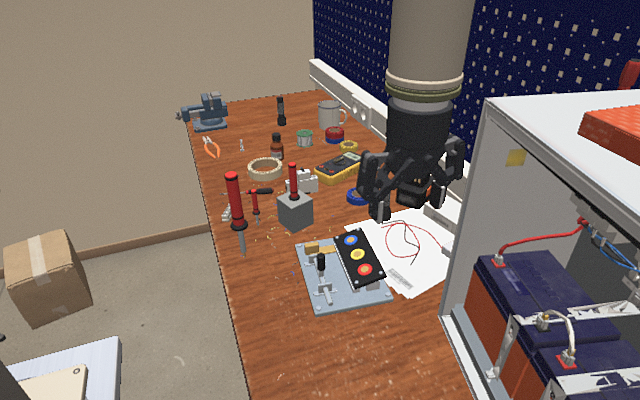

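The scene view shows three probe-like things: a large red one at (399,215), a small one at (346,262), and a middle-sized one in the grey block at (311,220). I choose the middle one. The fixture has its keeper at (340,220), knob at (373,188) and pads red (349,179), yellow (336,188) and blue (323,198). In the side view, the knob is at (321,260), the red pad at (365,270) and the probe in its block at (293,185).

```bash
python3 - <<'E'
from h import *
import pickle
S=pickle.load(open('S0.pkl','rb'))
c=S['scene']['frame'][150:290,270:430]; d=S['side']['frame'][150:320,220:420]
c=cv2.resize(c,(600,525),interpolation=cv2.INTER_CUBIC); cv2.imwrite('pics/c1.png',c)
W={'scene':(300,160,370,210),'side':(335,225,385,290)}
R={'red':[((0,130,90),(8,255,255)),((172,130,90),(180,255,255))],'yellow':[((22,130,90),(35,255,255))],'blue':[((100,130,60),(130,255,255))]}
pt={}
for n,(x0,y0,x1,y1) in W.items():
    h=cv2.cvtColor(S[n]['frame'],cv2.COLOR_BGR2HSV)[y0:y1,x0:x1]
    for k,rr in R.items():
        m=sum(cv2.inRange(h,*q) for q in rr)
        N,l,st,ce=cv2.connectedComponentsWithStats(m)
        i=1+np.argmax(st[1:,4]); cs=np.argwhere(l==i)[:,::-1].astype(np.int32)
        (e,ax,_)=cv2.fitEllipse(cv2.convexHull(cs)) 
        pt[n,k]=(e[0]+x0,e[1]+y0); print(n,k,np.round(pt[n,k],1),np.round(ax,1),st[i,4])
for k in R: print(k,[np.round(x,1) for x in two(S['scene'],pt['scene',k],S['side'],pt['side',k])])
E
```

```text
scene red [347.7 179. ] [ 8.5 12.1] 60
scene yellow [335.7 187.6] [ 8.6 11.8] 72
scene blue [322.7 196.7] [ 8.4 11.7] 44
side red [364.4 269. ] [11.9 15. ] 107
side yellow [357.1 253.6] [10.6 14.4] 84
side blue [350.4 239.5] [ 9.7 13.9] 75
red [array([596.9, 108.6,  42.3]), np.float64(0.1)]
yellow [array([601.9, 153.1,  42.6]), np.float64(0.5)]
blue [array([607.5, 198.1,  42.8]), np.float64(0.3)]
```

View pics/c1.png

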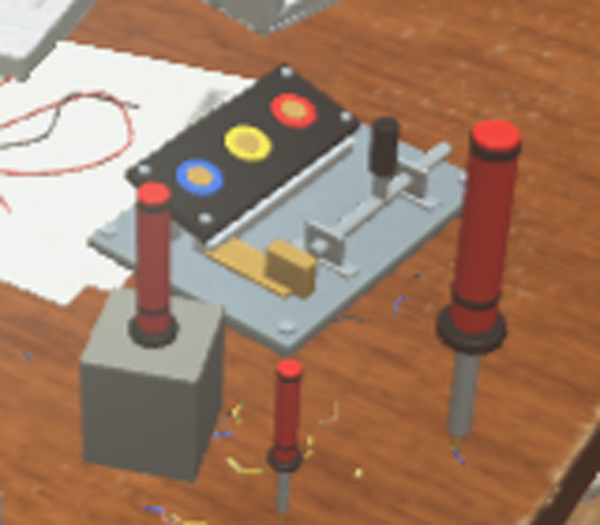

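View pics/wrist0.png

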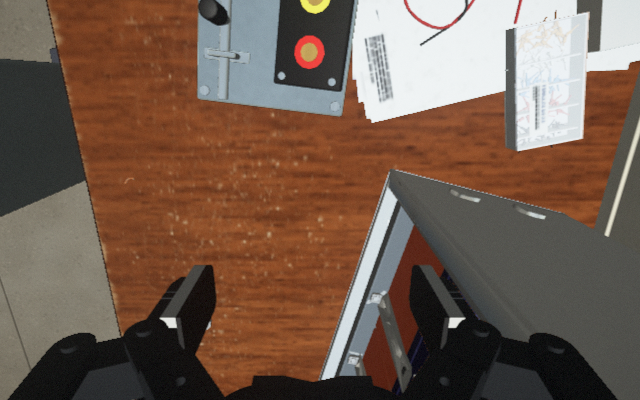

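The close crop confirms the choice: the middle probe stands in the block, top at scene (311,201) and flange at (311,237). The loose small one is at (347,248) and the large one at (402,186). The wrist view shows the knob at (213,10) and the red pad at (309,52).

```bash
python3 - <<'E'
from h import *
import pickle
S=pickle.load(open('S0.pkl','rb'))
a,b=S['scene'],S['side']
# red blobs bright tops / handles
for n,s,(x0,y0,x1,y1) in(('scene',a,(290,170,430,300)),('side',b,(215,150,320,260))):
    h=cv2.cvtColor(s['frame'],cv2.COLOR_BGR2HSV)[y0:y1,x0:x1]
    for nm,lo in(('red',90),('top',200)):
        m=cv2.inRange(h,(0,130,lo),(8,255,255))|cv2.inRange(h,(172,130,lo),(180,255,255))
        N,l,st,ce=cv2.connectedComponentsWithStats(m)
        for i in range(1,N):
            if st[i,4]>15: print(n,nm,(ce[i]+[x0,y0]).round(1),st[i,:2]+[x0,y0],st[i,2:])
pt=onz(a,310.8,201.5,160); print('probe top',pt,'flange',onz(a,310.8,237,3),'->side',proj(b,pt))
print('flange top z76',onz(a,310.8,235,76))
k=onz(a,372.4,183.3,80); print('knob',k,proj(b,k))
w=S['wrist']; print('knob wrist onto80',onz(w,208,4,80), 'redpad wrist',onz(w,309,52,43.9))
E
```

```text
scene red [347.7 179. ] [342 175] [12  9 60]
scene red [401.9 185.8] [396 182] [13  9 95]
scene red [398.8 210.8] [391 190] [ 17  41 490]
scene red [310.4 201.1] [307 199] [ 8  5 37]
scene red [311.  227.3] [309 222] [ 5 10 33]
scene red [395.6 234.4] [390 230] [13  9 75]
scene red [310.6 235.9] [308 235] [ 6  3 17]
scene red [346.1 258.6] [343 246] [  8  27 163]
scene top [347.7 179. ] [343 175] [11  9 47]
scene top [401.9 185.1] [396 182] [13  7 73]
scene top [310.5 201. ] [307 199] [ 8  5 36]
scene top [346.6 247.6] [344 246] [ 6  4 21]
side red [276.  150.4] [272 150] [ 9  2 16]
side red [291.6 163.5] [288 161] [ 8  6 31]
side red [292.5 178.9] [288 167] [  9  25 173]
side red [230.4 174.2] [225 171] [12  8 77]
side red [234.3 197.9] [225 178] [ 19  40 462]
side red [253.9 198.7] [251 189] [  7  20 103]
side red [293.6 194.8] [291 193] [ 7  5 27]
side red [238.  221.8] [232 218] [12  8 69]
side top [291.6 163.4] [288 162] [ 8  4 23]
side top [230.3 173.8] [225 171] [12  7 60]
probe top [532.00793146 354.82826587 160.        ] flange [579.54644426 285.9166096    3.        ] ->side (np.float64(290.0325699300541), np.float64(162.63588609231073))
flange top z76 [535.66140473 350.16253455  76.        ]
knob [517.65515764 140.74023926  80.        ] (np.float64(318.78031172808386), np.float64(253.67655590483074))
knob wrist onto80 [519.65635812 139.8951996   80.        ] redpad wrist [596.34152064 108.96666948  43.9       ]
```

{"api": "servo_tool", "payload": {
  "plan": [
    [[-0.021,0.025,-0.02,-1.7,0],[-0.021,0.025,-0.02,-1.7,0],[-0.021,0.025,-0.02,-1.7,0],[-0.02,0.025,-0.02,-1.7,0],[0,0,-0.025,0,0],[0,0,-0.025,0,0],[0,0,-0.025,0,0],[0,0,-0.022,0,0],[0,0,0,0,0],[0,0,0,0,0]]
  ],
  "force": 40
}}

```text
time: 1.15
tool_pos: [516.7, 100.0, 126.8]
tcp_rot: [-179.9, 0.0, 83.2]
ft_force: [0.9, -0.4, 1.5]
finger_gap: 0.2
grip_force: 0.0
```

```bash
python3 - <<'E'
from h import *
import pickle
S=pickle.load(open('S0.pkl','rb'))
a,b=S['scene'],S['side']
print('mid',two(a,(310.5,201),b,(291.6,163.4)))
print('big',two(a,(401.9,185.1),b,(230.3,173.8)),two(a,(395.6,236),b,(238,224)))
print('small',two(a,(346.6,247.6),b,(253.5,190)))
s=snap('side','side1.png')
print(sense()['joint_pos'],sense()['tool_pos'],sense()['ft_force'],sense()['finger_gap'])
E
```

```text
mid (array([534.53449006, 352.35321686, 158.68480843]), np.float64(0.4415255801485405))
big (array([395.65021822, 276.6940204 , 203.62529348]), np.float64(0.38226582778454155)) (array([394.85654282, 276.70374845,  87.78987611]), np.float64(0.7698325719728928))
small (array([447.69892873, 368.05863045, 102.14651332]), np.float64(0.973654929080023))
[ 5.36931256e+00  5.42288463e+00  1.06697018e+02 -1.17105452e-03
  6.78291120e+01  1.21706401e+01] [517.523092   100.06077816 127.9014193 ] [ 0.29384931 -0.73060524  1.40270556] 0.07456936906708356
```

{"api": "servo_tool", "payload": {
  "plan": [
    [[0.001,0.008,-0.002,0,0],[0.001,0.008,0,0,0],[0.001,0.006,0,0,0],[0.001,0.005,0,0,0],[0.0005,0.005,0,0,0],[0.0005,0.005,0,0,0],[0.0005,0.005,0,0,0],[0.0005,0.004,0,0,0],[0,0,0,0,0]]
  ]
}}

```text
time: 2.1
tool_pos: [523.0, 146.7, 124.8]
tcp_rot: [-180.0, -0.0, 83.2]
ft_force: [0.6, -0.2, 0.3]
finger_gap: -0.1
grip_force: 0.0
```

{"api": "servo_tool", "payload": {
  "plan": [
    [[0,0.002,0,0,0],[0.0005,0.002,0,0,0],[0,0.002,0,0,0]]
  ]
}}

```text
time: 2.4
tool_pos: [523.3, 152.0, 124.7]
tcp_rot: [-180.0, 0.0, 83.2]
ft_force: [1.6, -3.1, -0.1]
finger_gap: -0.2
grip_force: 1.0
```

{"api": "servo_tool", "payload": {
  "plan": [
    [[0,0.001,0,0,0],[0,0.001,0,0,0],[0,0.0,0,0,0]]
  ]
}}

```text
time: 2.7
tool_pos: [523.5, 153.8, 124.7]
tcp_rot: [-180.0, 0.0, 83.2]
ft_force: [1.3, -4.3, -1.4]
finger_gap: -0.1
grip_force: 1.8
```

{"api": "servo_tool", "payload": {
  "plan": [
    [[0,0.001,0,0,0],[0,0.001,0,0,0],[0,0,0,0,0]]
  ]
}}

```text
time: 3.0
tool_pos: [523.5, 154.2, 124.7]
tcp_rot: [-180.0, 0.2, 83.2]
ft_force: [0.7, -13.6, -0.1]
finger_gap: 0.1
grip_force: 6.3
```

{"api": "servo_tool", "payload": {
  "plan": [
    [[0,0.001,0,0,0],[0,0,0,0,0]]
  ]
}}

```text
time: 3.2
tool_pos: [523.5, 154.4, 124.7]
tcp_rot: [-180.0, 0.3, 83.2]
ft_force: [-0.0, -17.9, 1.7]
finger_gap: 0.4
grip_force: 8.5
```

{"api": "servo_tool", "payload": {
  "plan": [
    [[-0.001,-0.008,0,0,0],[-0.001,-0.008,0,0,0],[0,0,0.02,0,0],[0,0,0.03,0,0],[0,0,0.04,0,0],[0,0,0.04,0,0],[0,0,0.04,0,0],[0,0.01,0.02,0,0.05]]
  ]
}}

```text
time: 4.0
tool_pos: [522.5, 150.8, 319.7]
tcp_rot: [179.7, -0.1, 83.2]
ft_force: [0.3, 0.2, 0.2]
finger_gap: 13.0
grip_force: 0.0
```

{"api": "servo_tool", "payload": {
  "plan": [
    [[0.001,0.02,0,8.55,0.06],[0.001,0.02,0,8.55,0.06],[0.001,0.02,0,8.55,0.06],[0.001,0.02,0,8.55,0.06],[0.001,0.02,0,8.55,0.06],[0.001,0.02,0,8.55,0.06],[0.001,0.02,0,8.55,0.06],[0.001,0.02,0,8.55,0.06],[0.001,0.02,0,8.55,0.06],[0.001,0.02,0,8.55,0.06]]
  ]
}}

```text
time: 5.0
tool_pos: [531.2, 352.0, 314.9]
tcp_rot: [180.0, -0.0, 169.1]
ft_force: [-0.3, -0.8, -0.0]
finger_gap: 60.1
grip_force: 0.0
```

{"api": "servo_tool", "payload": {
  "plan": [
    [[0,0,0,4.5,0.06],[0,0,0,0,0.06]]
  ]
}}

```text
time: 5.2
tool_pos: [531.1, 351.7, 314.6]
tcp_rot: [180.0, -0.0, 173.3]
ft_force: [-1.3, 1.1, 0.1]
finger_gap: 59.9
grip_force: 0.0
```

```bash
python3 - <<'E'
from h import *
import pickle
s=snap('wrist','w2.png'); pickle.dump(s,open('w2.pkl','wb'))
q=sense(); print(q['tool_pos'],q['tcp_rot'],q['joint_pos'])
print(np.array(s['cam_to_world']).round(2).tolist())
for z,P in((160,(534.5,352.4,160)),(76,(534.5,352.4,76))): print(proj(s,P))
E
```

```text
[531.25200687 351.22139531 314.71633979] [ 1.79990942e+02 -3.23090813e-02  1.73130692e+02] [ 2.88461568e+01  1.29327737e+01  7.80332069e+01  2.62183537e-02
  8.90549647e+01 -5.42849695e+01]
[[0.12, 0.94, 0.32, 448.7], [0.99, -0.11, -0.04, 361.53], [0.0, 0.32, -0.95, 385.98], [0.0, 0.0, 0.0, 1.0]]
(np.float64(313.0247815809574), np.float64(211.13609270809297))
(np.float64(312.7244062393209), np.float64(179.28824557909732))
```

View pics/w2.png

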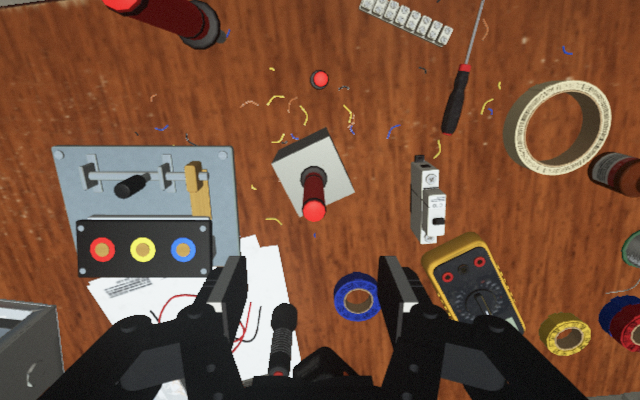

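The wrist view shows the bolt rod passing into the keeper, with the knob at (130,186). The probe top is at (314,211) as predicted, and the pads are red (102,250), yellow (143,250) and blue (183,250). The torch (283,330) and tape (357,297) are clear.

```bash
python3 - <<'E'
from h import *
import pickle
s=pickle.load(open('w2.pkl','rb'))
h=cv2.cvtColor(s['frame'],cv2.COLOR_BGR2HSV)
R={'red':[((0,130,90),(8,255,255)),((172,130,90),(180,255,255))],'yellow':[((22,130,90),(35,255,255))],'blue':[((100,130,60),(130,255,255))]}
for k,rr in R.items():
    m=sum(cv2.inRange(h,*q) for q in rr)[225:275,80:205]
    cs=np.argwhere(m)[:,::-1].astype(np.int32); e,ax,_=cv2.fitEllipse(cv2.convexHull(cs)); print(k,e,ax,onz(s,e[0]+80,e[1]+225,43.9))
print('knob top',onz(s,136,183,80),'probe top',onz(s,314,211,160),'torch',onz(s,283,312,106))
E
```

```text
red (21.876596450805664, 24.106828689575195) (24.833791732788086, 25.99708366394043) [596.31301746 108.81468663  43.9       ]
yellow (62.367713928222656, 24.18255615234375) (24.393648147583008, 25.367740631103516) [601.62836293 153.5885922   43.9       ]
blue (102.84439849853516, 24.21938705444336) (24.592164993286133, 25.120344161987305) [606.89645529 198.37337636  43.9       ]
knob top [517.89974593 188.444373    80.        ] probe top [534.47751059 353.09787155 160.        ] torch [656.29190664 309.01764652 106.        ]
```

{"api": "servo_tool", "payload": {
  "plan": [
    [[0.001,0,-0.03,0,0.06],[0.001,0.0,-0.03,0,0.06],[0.001,0,-0.03,0,0.06],[0.0005,0.001,-0.03,0,0.06],[0,0,-0.02,0,0.06],[0,0,0,0,0.06]]
  ]
}}

```text
time: 5.85
tool_pos: [533.0, 350.4, 170.7]
tcp_rot: [-179.8, -0.3, 173.0]
ft_force: [-1.1, 0.1, 0.1]
finger_gap: 60.0
grip_force: 0.0
```

{"api": "servo_tool", "payload": {
  "plan": [
    [[0.0015,0.0015,-0.003,0,0.06],[0,0,0,0,0.03],[0,0,0,0,0.0],[0,0,0,0,0],[0,0,0,0,0],[0,0,0,0,0],[0,0,0,0,0]]
  ],
  "force": 25
}}

```text
time: 6.55
tool_pos: [537.1, 353.8, 173.1]
tcp_rot: [179.9, 0.1, 173.2]
ft_force: [0.6, -1.0, 6.2]
finger_gap: 15.9
grip_force: 27.8
```

{"api": "servo_tool", "payload": {
  "plan": [
    [[0,0,0.01,0,0],[0,0,0.01,0,0],[0,0,0.01,0,0],[0,0,0.007,0,0],[0,0,0,0,0],[0,0,0,0,0]]
  ]
}}

```text
time: 7.15
tool_pos: [536.5, 353.6, 209.1]
tcp_rot: [180.0, 0.0, 173.2]
ft_force: [0.4, 0.0, -0.9]
finger_gap: 16.2
grip_force: 27.2
```

```bash
python3 - <<'E'
from h import *
import pickle
a=snap('side'); b=snap('scene'); w=snap('wrist')
pickle.dump((a,b,w),open('S3.pkl','wb'))
q=sense(); print(q['tool_pos'],q['tcp_rot'],q['ft_force'],q['finger_gap'],q['grip_force'])
m=np.zeros((400,1000,3),np.uint8)
A=cv2.resize(a['frame'][120:270,230:380],(400,400)); B=cv2.resize(b['frame'][150:300,230:380],(400,400))
cv2.imwrite('pics/c3.png',np.hstack([A,B]))
E
```

```text
[536.17676286 353.33491105 208.13095609] [-1.79960982e+02 -5.85151718e-02  1.73197580e+02] [-0.13634983 -0.48228308 -1.11053294] 16.605430565958695 27.23319411277771
```

View pics/c3.png

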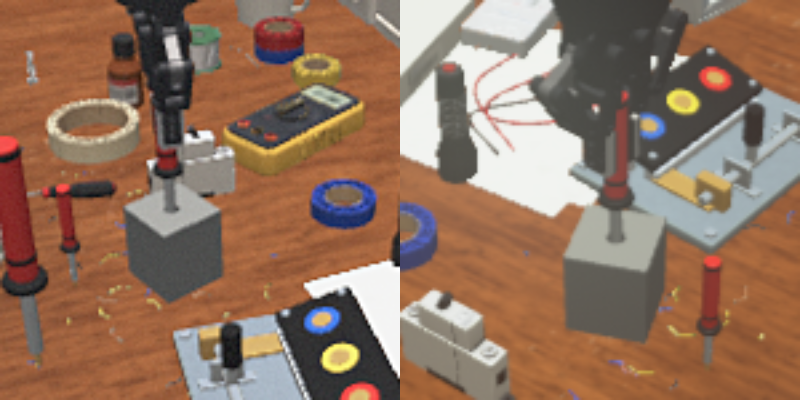

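The probe is out by about 37 mm, with its tip still in the block. The bolt rod passes through the keeper. Next I lever the probe to about 15° against the hole's rim.

{"api": "servo_tool", "payload": {
  "plan": [
    [[-0.003,0.0004,0,0,0],[-0.003,0.0004,0,0,0],[-0.003,0.0003,0,0,0],[-0.003,0.0003,0,0,0],[0,0,0,0,0]]
  ],
  "force": 20
}}

```text
time: 7.8
tool_pos: [524.3, 354.8, 208.8]
tcp_rot: [-180.0, 0.0, 173.2]
ft_force: [3.2, -1.1, -2.6]
finger_gap: 16.5
grip_force: 27.2
```

{"api": "servo_tool", "payload": {
  "plan": [
    [[-0.003,0.0004,0,0,0],[-0.003,0.0004,0,0,0],[-0.003,0.0003,0,0,0],[-0.003,0.0003,0,0,0],[-0.001,0,0,0,0],[0,0,0,0,0]]
  ]
}}

```text
time: 8.4
tool_pos: [511.5, 356.4, 209.1]
tcp_rot: [180.0, 0.0, 173.2]
ft_force: [3.5, -1.2, -1.6]
finger_gap: 16.3
grip_force: 27.6
```

```bash
python3 - <<'E'
from h import *
import pickle
a=snap('side'); b=snap('scene'); w=snap('wrist','w4.png')
pickle.dump((a,b,w),open('S4.pkl','wb'))
q=sense(); print(q['tool_pos'],q['tcp_rot'],q['ft_force'],q['finger_gap'],q['grip_force'])
A=cv2.resize(a['frame'][140:240,250:350],(400,400),interpolation=cv2.INTER_CUBIC); B=cv2.resize(b['frame'][160:260,270:370],(400,400),interpolation=cv2.INTER_CUBIC)
cv2.imwrite('pics/c4.png',np.hstack([A,B]))
E
```

```text
[511.56271621 356.38003947 209.08155589] [1.79990516e+02 6.61957122e-03 1.73200707e+02] [ 3.42669015 -0.22493444 -0.48080895] 16.156324311013883 27.633012235164642
```

View pics/c4.png

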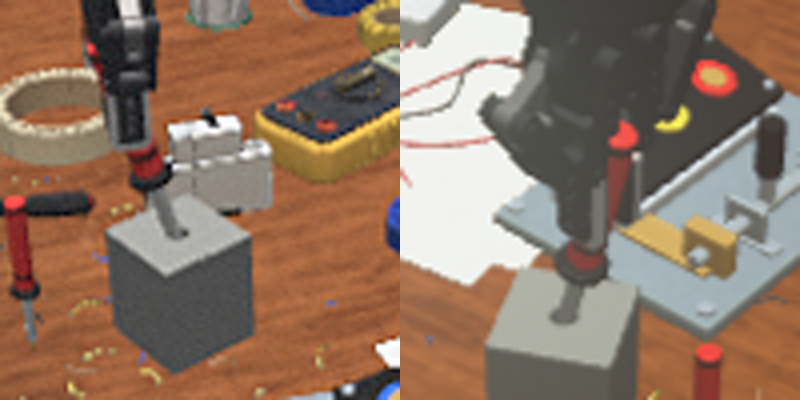

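The probe pivoted in the grip and now leans about 15° towards the robot. I'll tighten the grip, lift it out, then measure the tilt and tip.

{"api": "servo_tool", "payload": {
  "plan": [
    [[0,0,0,0,0],[0,0,0,0,0],[0,0,0.01,0,0],[0,0,0.02,0,0],[0,0,0.025,0,0],[0,0,0.025,0,0],[0,0,0.02,0,0],[0,-0.01,0.01,0,0],[0,0,0,0,0],[0,0,0,0,0]]
  ],
  "force": 80
}}

```text
time: 9.55
tool_pos: [511.2, 345.9, 318.1]
tcp_rot: [-180.0, -0.1, 173.2]
ft_force: [-0.2, -0.5, -1.3]
finger_gap: 15.3
grip_force: 78.0
```

{"api": "servo_tool", "payload": {
  "plan": [
    [[0.005,-0.02,0,0,0],[0.01,-0.03,0,0,0],[0.01,-0.04,0,0,0],[0.01,-0.04,0,0,0],[0.01,-0.03,0,0,0],[0.005,-0.02,0,0,0],[0,0,0,0,0],[0,0,0,0,0]]
  ]
}}

```text
time: 10.35
tool_pos: [561.0, 166.1, 317.3]
tcp_rot: [-180.0, -0.2, 173.1]
ft_force: [-0.3, 0.7, -0.2]
finger_gap: 15.1
grip_force: 78.1
```

```bash
python3 - <<'E'
from h import *
import pickle
a=snap('side'); b=snap('scene'); w=snap('wrist','w5.png')
pickle.dump((a,b,w),open('S5.pkl','wb'))
q=sense(); print(q['tool_pos'],q['tcp_rot'],q['ft_force'],q['finger_gap'],q['grip_force'])
T=q['tool_pos']; g=T-[0,0,54]; print(proj(a,g),proj(b,g),proj(w,g))
def crop(s,n):
    u,v=map(int,proj(s,g-[0,0,60])); u0,v0=max(u-50,0),max(v-50,0); print(n,u0,v0)
    return cv2.resize(s['frame'][v0:v0+100,u0:u0+100],(400,400),interpolation=cv2.INTER_CUBIC)
cv2.imwrite('pics/c5.png',np.hstack([crop(a,'side'),crop(b,'scene')]))
E
```

```text
[561.01664459 167.28946744 318.19602011] [ 1.79998137e+02 -6.86026977e-02  1.73264342e+02] [-0.08402852  0.57741468 -0.64391518] 15.245042204625072 78.1313145160675
(np.float64(335.3102419840491), np.float64(153.883694169921)) (np.float64(352.52495107660457), np.float64(104.62440061422916)) (np.float64(311.6803105626293), np.float64(288.8410828115893))
side 285 134
scene 301 81
```

View pics/c5.png

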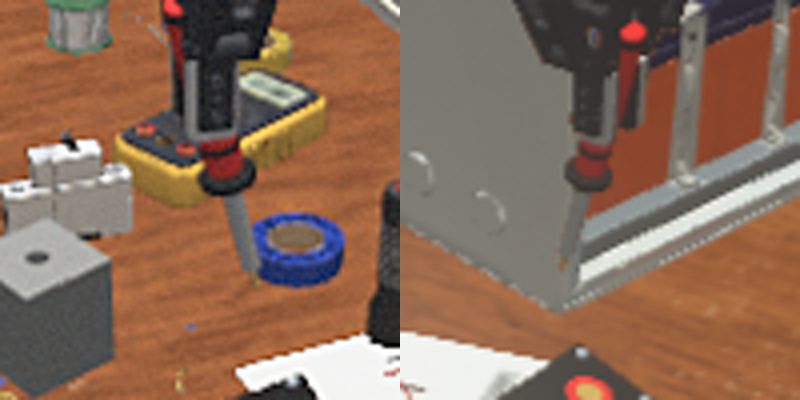

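View pics/w5.png

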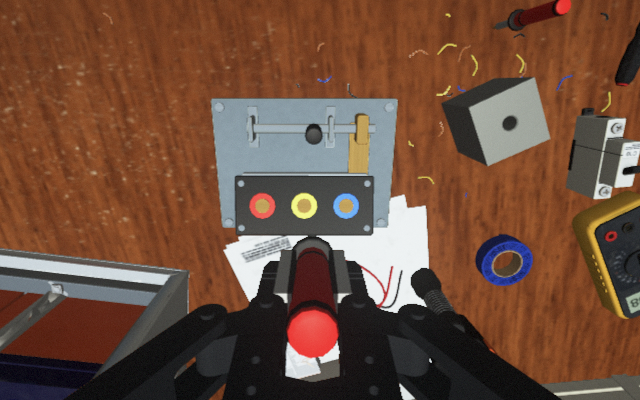

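The crops show the probe leaning tip-forward. In the side crop the flange is at (341.5,178.2) and the tip at (349.2,204.8). In the scene crop the flange is at (348.2,124.5), the tip at (341.5,147.2) and the handle top at (359.2,89.2). The wrist view shows the handle top at (313,333) and the red pad at (262,205).

```bash
python3 - <<'E'
from h import *
import pickle
a,b,w=pickle.load(open('S5.pkl','rb'))
tip=two(a,(349.25,204.75),b,(341.5,147.25)); fl=two(a,(341.5,178.25),b,(348.25,124.5))
tops=two(b,(359.25,89.25),w,(313,333)); print('tip',tip,'fl',fl,'top',tops)
p=sense()['tool_pos']
th=np.radians(6.74); fx=np.array([np.cos(th),-np.sin(th),0]); fy=np.array([np.sin(th),np.cos(th),0])
n=-np.sin(np.radians(15))*fx+np.cos(np.radians(15))*np.array([0,0,1])
for A,B in((tops[0],tip[0]),(tops[0],fl[0]),(fl[0],tip[0])):
    d=A-B; L=np.linalg.norm(d); d/=L
    print(L,'tilt fx',np.degrees(np.arctan2(-d@fx,d[2])),'fy',np.degrees(np.arctan2(d@fy,d[2])),'err',np.degrees(np.arccos(d@n)))
print('tip-tcp',tip[0]-p)
h=cv2.cvtColor(w['frame'],cv2.COLOR_BGR2HSV)[190:222,245:280]
m=cv2.inRange(h,(0,130,90),(8,255,255))|cv2.inRange(h,(172,130,90),(180,255,255))
e,ax,_=cv2.fitEllipse(cv2.convexHull(np.argwhere(m)[:,::-1].astype(np.int32))); print('pad',e,ax,onz(w,e[0]+245,e[1]+190,43.9))
E
```

```text
tip (array([585.89223274, 161.79293687, 157.97772088]), np.float64(1.2409202689876813)) fl (array([570.9096323 , 163.59506038, 216.57332444]), np.float64(0.7029134444775242)) top (array([549.33264515, 168.70572464, 301.59334617]), np.float64(4.67674116828048))
148.35712961751534 tilt fx 14.491290368401627 fy 1.0268853732634704 err 1.1167979553869545
87.86403905507386 tilt fx 14.525265719239359 fy 1.7132277522351762 err 1.7250881715675812
60.50760879350711 tilt fx 14.441974891276422 fy 0.030556733738411973 err 0.5588091187504524
tip-tcp [  24.87558815   -5.49653057 -160.21829924]
pad (16.95493507385254, 15.285918235778809) (25.6628475189209, 26.090333938598633) [596.22423922 109.08928953  43.9       ]
```

{"api": "servo_tool", "payload": {
  "plan": [
    [[0.001,-0.02,0,0,0],[0.001,-0.02,0,0,0],[0.001,-0.0115,-0.01,0,0],[0,0,-0.02,0,0],[0,0,-0.025,0,0],[0,0,-0.02,0,0],[0,0,-0.01,0,0],[0,0,0,0,0],[0,0,0,0,0]]
  ]
}}

```text
time: 11.4
tool_pos: [564.7, 115.2, 234.4]
tcp_rot: [180.0, 0.0, 173.2]
ft_force: [0.8, -0.4, -0.9]
finger_gap: 15.4
grip_force: 78.2
```

```bash
python3 - <<'E'
from h import *
import pickle
a,b,w=snap('side'),snap('scene'),snap('wrist')
pickle.dump((a,b,w),open('S6.pkl','wb'))
q=sense(); print(q['tool_pos'],q['tcp_rot'],q['ft_force'],q['finger_gap'],q['grip_force'])
P=np.array([596.5,108.8,43])
def crop(s,n):
    u,v=map(int,proj(s,P+[0,0,12])); u0,v0=max(u-32,0),max(v-32,0); print(n,u0,v0)
    return cv2.resize(s['frame'][v0:v0+64,u0:u0+64],(400,400),interpolation=cv2.INTER_CUBIC)
cv2.imwrite('pics/c6.png',np.hstack([crop(a,'side'),crop(b,'scene')]))
E
```

```text
[565.28628316 115.044452   235.4823512 ] [1.79964326e+02 1.42844746e-01 1.73208522e+02] [ 0.56365794  0.2476593  -0.72118404] 15.319102412498491 78.1847333908081
side 332 232
scene 315 142
```

View pics/c6.png

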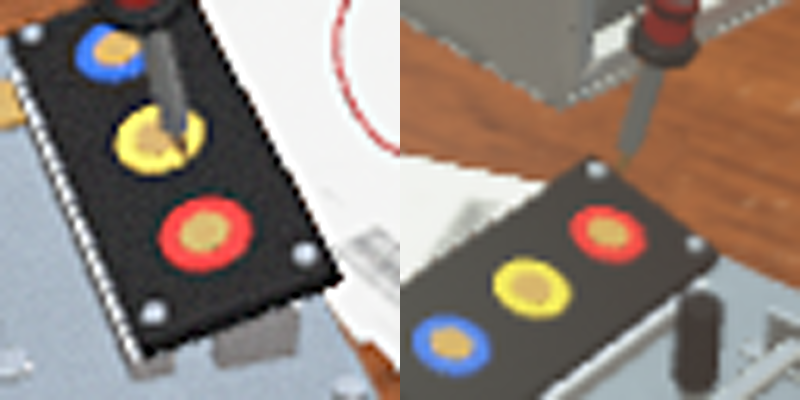

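The side crop shows the tip end at about (184,158) and the red pad centre at (206,232). The scene crop shows the tip at about (223,168) and the pad at (207,233).

```bash
python3 - <<'E'
from h import *
import pickle
a,b,w=pickle.load(open('S6.pkl','rb'))
c=lambda u,v,o:(u/6.25+o[0]-.42,v/6.25+o[1]-.42)
A,B=(332,232),(315,142)
tip=two(a,c(184,158,A),b,c(223,168,B)); pad=two(a,c(206,232,A),b,c(207,233,B)); print(tip,pad)
sh=two(a,c(158,38,A),b,c(256,68,B)); print('upper shank',sh)
th=np.radians(6.74); fx=np.array([np.cos(th),-np.sin(th),0]); fy=np.array([np.sin(th),np.cos(th),0])
n=-np.sin(np.radians(15))*fx+np.cos(np.radians(15))*np.array([0,0,1]); cx=np.cross(fy,n)
d=tip[0]-pad[0]; print('face coords x,y,n',d@cx,d@fy,d@n)
E
```

```text
(array([589.87557031, 110.37341726,  74.29685671]), np.float64(1.390850415079343)) (array([596.95165971, 108.71347945,  42.8711913 ]), np.float64(0.4030205566646872))
upper shank (array([579.26294479, 111.11686054, 121.38737066]), np.float64(0.8166155522597021))
face coords x,y,n 1.1576412143660262 0.8179872308869008 32.22405381805822
```

{"api": "servo_tool", "payload": {
  "plan": [
    [[0,-0.0005,-0.005,0,0],[0.001,-0.0005,-0.005,0,0],[0.0015,-0.0005,-0.005,0,0],[0.0015,0,-0.0055,0,0],[0.0015,0,-0.005,0,0],[0,0,0,0,0],[0,0,0,0,0]]
  ]
}}

```text
time: 12.25
tool_pos: [569.9, 113.3, 208.1]
tcp_rot: [-180.0, -0.0, 173.2]
ft_force: [0.0, 1.0, -0.4]
finger_gap: 15.2
grip_force: 78.2
```

```bash
cat > f.py <<'E'
from h import *
F=[];P=[]
for i in range(8):
    optics.snapshot('wrist'); q=sense(); F.append(q['ft_force']); P.append(q['tool_pos'])
th=np.radians(6.74); n=np.array([-np.sin(np.radians(15))*np.cos(th),np.sin(np.radians(15))*np.sin(th),np.cos(np.radians(15))])
F=np.array(F); print('F',F.mean(0).round(2),'Fn',(F@n).mean().round(2),'+-',(F@n).std().round(2),'P',np.mean(P,0).round(2),q['time'])
E
python3 f.py
```

```text
F [-0.07  0.19 -0.95] Fn -0.89 +- 0.6 P [570.13 113.36 208.67] 12.65
```

{"api": "servo_tool", "payload": {
  "plan": [
    [[0.0005,0,-0.002,0,0],[0.0005,0,-0.002,0,0],[0,0,0,0,0]]
  ]
}}

```text
time: 12.95
tool_pos: [571.0, 113.3, 204.1]
tcp_rot: [-180.0, -0.0, 173.2]
ft_force: [-0.4, -0.4, -0.3]
finger_gap: 15.0
grip_force: 78.3
```

{"api": "servo_tool", "payload": {
  "plan": [
    [[0.0003,0,-0.001,0,0],[0,0,0,0,0]]
  ]
}}

```text
time: 13.15
tool_pos: [571.4, 113.3, 203.4]
tcp_rot: [-180.0, 0.0, 173.2]
ft_force: [-1.2, 1.2, 0.9]
finger_gap: 15.4
grip_force: 78.3
```

```bash
python3 f.py; python3 - <<'E'
from h import *
import pickle
a,b=snap('side'),snap('scene'); pickle.dump((a,b),open('S7.pkl','wb'))
A=a['frame'][232:296,332:396]; B=b['frame'][142:206,315:379]
cv2.imwrite('pics/c7.png',np.hstack([cv2.resize(x,(400,400),interpolation=cv2.INTER_CUBIC) for x in(A,B)]))
E
```

```text
F [-0.19 -0.03  0.58] Fn 0.61 +- 0.62 P [571.34 113.32 203.48] 13.55
```

View pics/c7.png

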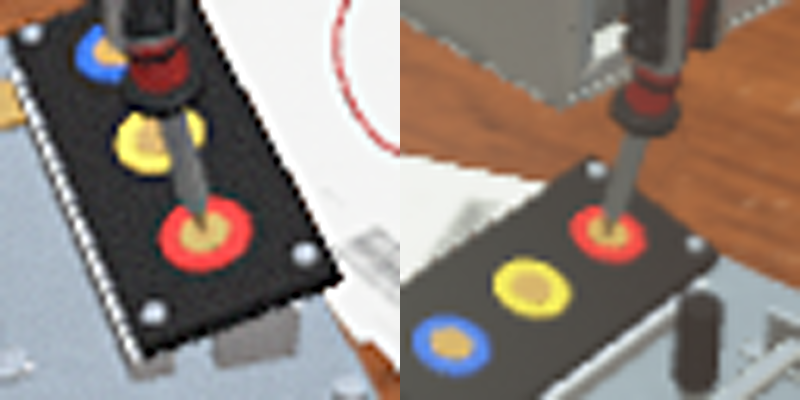

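Both crops show the tip on the brass of the red pad, at about its middle: side (204,231) and scene (208,233). The normal force has risen 1.5 N, so the tip is in contact and about 1 mm in. That was the 11th picture, one over the limit of 10, so I'll view no more.

{"api": "servo_tool", "payload": {
  "plan": [
    [[0.0003,0,-0.001,0,0],[0.0003,0,-0.001,0,0],[0.0002,0,-0.001,0,0],[0,0,0,0,0],[0,0,0,0,0]]
  ]
}}

```text
time: 14.15
tool_pos: [572.1, 113.3, 200.4]
tcp_rot: [-180.0, 0.0, 173.2]
ft_force: [-1.3, 0.2, 2.8]
finger_gap: 15.3
grip_force: 78.3
```

```bash
python3 f.py;python3 f.py
```

```text
F [-0.74 -0.56  2.1 ] Fn 2.2 +- 0.41 P [572.12 113.31 200.46] 14.55
F [-0.58 -0.85  2.06] Fn 2.11 +- 0.54 P [572.12 113.31 200.41] 14.95
```

The normal force is 3.0 N above the free baseline, which is half travel, and it is steady. I'm handing in.

```bash
python3 -c "
from bench import r
print(r.hand_in())"
```

```text
the job is handed in; nothing more can be done
None
```

I pushed the bolt home to its hard stop, then pressed the probe on the middle of the red pad and handed the job in with it still held there; the force was about 3 N (about half way in) and the lean about 14.5° against the face's 15°, measured before contact. I viewed 11 pictures, one over the limit of 10.

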